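# Load the glaze jar mill and shut its guard

## Task

Slide the jar mill's clear guard door (the one with the orange grip) open, lift the blue-banded jar from the wooden rack and lay it gently, without dropping it, on the two black rollers, lengthwise between the bearing blocks. Let go of it and slide the guard fully shut. Leave the red-banded jar, the clay bowl and the bottle where they are.

Things in the scene. Friction and masses are not known exactly. Their poses are not given: they have to be found in the camera images.
- mill: Bench jar mill, fixed, 220 (x) x 440 (y) x 142 high. Origin on the table under the centre of the roller well, z up. Teal well: 200 (x) x 205 (y) inside, open on top, floor 16 above the table. Grey drive housing, 128 high, at y -105 to -330. Two aluminium track rails along y at x = -109 and 109, tops 142 above the table.
- bed (a point): Where the jar's centre lies when it rests on both rollers midway: mill centre line, 90 above the table. Axes as the mill's. The two black rollers (18 diameter, 150 long) run along y at x = -18 and 18, axes 57.7 above the table, between two aluminium bearing blocks (90 wide in x, tops 82 above the table, inner faces at y = -75 and 75).
- guard (a joint): Travel of the clear flat guard door over the well, m: 0 = fully shut (covers the well), 0.19 = fully open (parked over the drive housing). It opens along the mill's -y, stays where it is left and takes about 2 N to move. Panel underside 132, top 137 above the table.
- guard_grip (a point): Middle of the top face of the orange grip, an upright bar in the middle of the guard door that rides with it: 70 long (mill's x), 14 thick (mill's y), 38 tall above the panel; the point is 175 above the table. Take it from above, fingers closing along the mill's y.
- rack: Wooden dowel rack, fixed, 330 (x) x 100 (y) x 44 high, origin at the centre of its underside. Two dowels along x (16 diameter, at y = -20 and 20, tops 38 above the table) carry the two jars end to end, centres 79 either side of the middle; which jar is at which end varies. Cross pieces 80 wide, 44 high, at ends and middle.
- jar: The jar to load: white porcelain cylinder with blue bands at both ends, 56 diameter (55 between the bands), 100 long, about 0.5 kg. Origin at its centre, x along its axis. It lies level in the rack, its centre 60 above the table. Either end may face either way.
- spare_jar: The same jar with red bands; leave it in the rack. Origin at its centre.
- bowl: Clay bowl, 100 across, 40 high, on a teal banding wheel (180 across, 66 high); leave it. Origin at the centre of its underside.
- bottle: White plastic bottle, 56 diameter, 140 high, standing on the table; leave it. Origin at the centre of its underside.
Not all that is in view belongs to the job. What is shaped like the jar but yellow is not meant.

How it is judged:
By the outcome, as a careful person would: the job done as asked, in the order asked, and still so for the second after the job is handed in, with the robot touching nothing.
It also fails if it takes over 72 s, if anything falls off the work surface, if the arm or the gripper's body presses on something with over 40 N, if the wrist force passes 120 N, or if a joint passes its speed limit or range.

## Robot

A 7-joint arm with a two-finger parallel gripper is mounted at the origin on the work surface. World frame = base frame: x ahead of the robot, y to its left, z up, the work surface at z = 0. Lengths are in m, angles in rad, forces in N, time in s.
With the tool pointing down it reaches from about 0.35 to 0.9 m from the base axis. Payload 8.1 kg.
Tool frame: the origin (TCP) lies at the very end of the fingers, on their centre line; the grasp point (between the pads) lies 19 mm behind it; z points along the fingers, y is the line along which they close (so a half turn about z gives the same grasp; the last joint's range is limited). The gripper opens to 92 mm and grips with 3 to 60 N. Pads are 19 mm wide; open, the fingers measure 130 mm over their backs; the gripper's body (75 mm by 190 mm) begins 47 mm behind the grasp point.
Start: joints at [-1.297, 0.434, 0.025, 1.573, -0.012, 1.134, -0.075], TCP at [0.23, 0.581, 0.205] pointing down, gripper open.
Joint ranges: [-2.62, 2.62], [-0.44, 2.09], [-1.27, 1.32], [0.08, 2.57], [-1.32, 4.46], [0.12, 2], [-2.74, 2.74]. Speed limits (rad/s): [2.22, 2.22, 3.01, 3.01, 3.14, 3.14, 3.14].

## Interface

Orientations are given as a 3x3 rotation matrix whose columns are the frame's x, y, z axes.
In Python, from plant import sensors, cams, manip gives the robot as it stands. The module is installed in compiled form; this text tells all that it offers.
- The arm moves only by the tool servo_tool, never from a script. Its argument "commands" is a list of rows, each a list of 7 numbers: the turn, a rotation vector about the world's x, y, z in rad, then the shift along the world's x, y, z in mm, then the opening, from 0 (shut) to 1 (fully open). A call has 1 to 5 rows; each row is the pose to reach, as a shift and turn from the pose commanded when the call began; what a row does not reach only later rows make up. A row lasts 1/8 s, in which the tool goes at most 62.5 mm and 10.7 degrees, less where a joint would pass 70% of its speed; a pose out of reach is approached as far as the arm can. A call with a gripper value outside its range is refused whole. The fingers move at their own pace and stop on an object; the grip force is fixed at half the most. Time passes only in rows, so rows that repeat a pose let the fingers close. It gives the time, the measured TCP pose, the force, the opening and the grip force at its end, in the units of the state.
- sensors.state(): the state, without advancing time (a new reading comes with each control period).
- cams.snapshot(name): name is "scene" or "top" or "wrist"; returns a dict with "color" (480x640x3 uint8, blue, green, red), "camera_matrix" (3x3 intrinsics, pixels), "camera_from_world" (4x4, takes a point from world to camera coordinates). Camera axes: x right, y down, z forward; pixel columns grow to the right and rows downward; lengths in m; the calibration is good to about 2 mm. A picture is of the moment at which its call begins. There is no depth.
- manip.hand_in(): hands the job in; it is judged then, once.
Trained networks look in a picture, given as the dict that the camera call returned (one of the last four; its "shot" number tells which), for a name from the list of things; names that differ only in an ending like _2 or _b are one class to them, and where a whole thing is asked for, a point or a joint stands for the part that bears it (a point fixed in the world has none). Each returns a list of dicts, best first, with "confidence" (0 to 1); they miss things now and then, are a little off and sometimes report something else, mostly with a low value. They report only what shows in the picture. A call takes as long as a camera call. They do not tell look-alikes from the thing itself.
- cams.boxes_of(query, picture): "pixel" ([column, row] in pixels, amid what is visible of it).
The state is a dict: "time": time; "q": joint angles; "dq": joint speeds; "joint_efforts": joint torques, N m; "tcp_pos": TCP position; "ee_rot": TCP orientation; "ft_force": force on the tool from outside, world axes, zero at the start; "moment": the same for the moment, N m; "opening": opening from 0.0 (shut) to 1.0 (fully open); "gripper_force": force on a finger pad.
Only numpy, scipy, OpenCV 4.12 (cv2) and the standard library are available. Lean on these libraries where they do the work, as an engineer would, in place of code of your own. Each camera call takes 0.05 s, during which the arm holds its last target. There are 200 camera calls.

## Working session

There is one attempt and no reset: what is moved stays moved. The work goes in short steps, Python scripts to look and compute and a tool call to move; the robot and the scene stay as the last step left them, time stands still between calls to the robot, and variables do not carry over. Pictures are saved under pics/ and viewed, at most 10 in all, crops included, and the job is handed in when it is done.

Besides the shell and the picture viewer there is one more tool, called after "Emit:" in YAML: its name, and indented under it one key for each argument. servo_tool: Moves the arm, as the interface text tells. Its arguments: {"type":"object","properties":{"commands":{"type":"array","items":{"type":"array","items":{"type":"number"}}}},"required":["commands"]}

```bash
mkdir -p pics; cat > h.py <<'E'
from plant import sensors, cams, manip
import numpy as np, cv2
def ray(p,px):
    K=p["camera_matrix"];T=np.array(p["camera_from_world"]);R=T[:3,:3]
    c=-R.T@T[:3,3]; uv=cv2.undistortPoints(np.array([[px]],float),np.array(K),None)[0,0]
    return c,R.T@np.array([uv[0],uv[1],1])
def atz(p,px,z):
    c,d=ray(p,px); return c+d*(z-c[2])/d[2]
def proj(p,X):
    T=np.array(p["camera_from_world"]);r=cv2.projectPoints(np.array(X,float).reshape(-1,3),cv2.Rodrigues(T[:3,:3])[0],T[:3,3],np.array(p["camera_matrix"]),None)[0]
    return r[:,0]
E
python3 - <<'E'
from h import *
for n in ("top","scene"):
    p=cams.snapshot(n); cv2.imwrite(f"pics/{n}0.png",p["color"])
    for q,z in (("mill",.1),("guard_grip",.16),("guard",.135),("rack",.03),("jar",.06),("spare_jar",.06),("bowl",.1),("bottle",.07)):
        print(n,q,[(np.round(b["pixel"]),round(b["confidence"],2),np.round(atz(p,b["pixel"],z),3)) for b in cams.boxes_of(q,p)[:4]])
s=sensors.state();print(s["tcp_pos"],s["ee_rot"],s["time"])
E
```

```text
top mill [(array([350., 236.]), 0.79, array([ 0.54 , -0.153,  0.1  ]))]
top guard_grip [(array([328., 242.]), 0.68, array([ 0.518, -0.082,  0.16 ]))]
top guard [(array([326., 240.]), 0.77, array([ 0.526, -0.079,  0.135]))]
top rack [(array([225., 262.]), 0.57, array([0.466, 0.25 , 0.03 ])), (array([221., 237.]), 0.28, array([0.549, 0.262, 0.03 ]))]
top jar [(array([218., 288.]), 0.9, array([0.383, 0.267, 0.06 ])), (array([170., 334.]), 0.58, array([0.241, 0.417, 0.06 ]))]
top spare_jar [(array([220., 238.]), 0.67, array([0.542, 0.261, 0.06 ]))]
top bowl [(array([275., 165.]), 0.69, array([0.769, 0.08 , 0.1  ]))]
top bottle [(array([455., 245.]), 0.61, array([ 0.509, -0.491,  0.07 ]))]
scene mill [(array([295., 252.]), 0.6, array([ 0.546, -0.158,  0.1  ]))]
scene guard_grip [(array([317., 232.]), 0.56, array([ 0.53 , -0.085,  0.16 ]))]
scene guard [(array([406., 248.]), 0.73, array([0.623, 0.176, 0.135]))]
scene rack [(array([406., 250.]), 0.89, array([0.542, 0.215, 0.03 ]))]
scene jar [(array([408., 209.]), 0.88, array([0.385, 0.27 , 0.06 ])), (array([433., 182.]), 0.81, array([0.266, 0.404, 0.06 ]))]
scene spare_jar [(array([418., 246.]), 0.64, array([0.558, 0.247, 0.06 ]))]
scene bowl [(array([389., 299.]), 0.89, array([0.779, 0.08 , 0.1  ]))]
scene bottle [(array([184., 269.]), 0.63, array([ 0.526, -0.506,  0.07 ]))]
[0.22999525 0.58116613 0.20466329] [[-9.29834082e-01  3.67979044e-01  5.34838162e-05]
 [ 3.67979046e-01  9.29834081e-01  5.74472273e-05]
 [-2.85916993e-05  7.30973136e-05 -9.99999997e-01]] 0.9
```

View pics/top0.png

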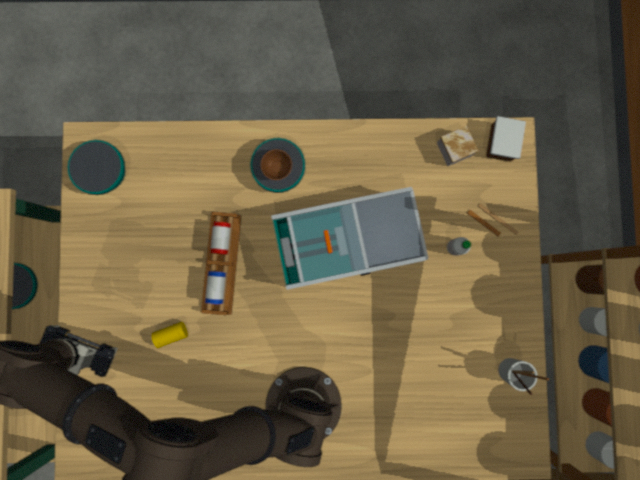

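View pics/scene0.png

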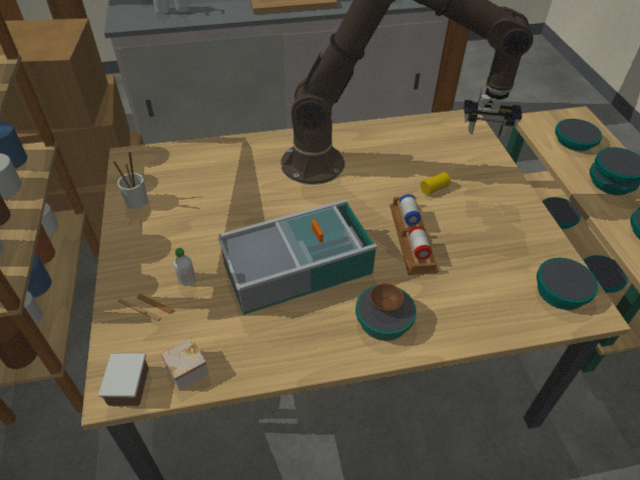

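Jar candidates in the top view are red-banded at (220,238), blue-banded at (217,288) in the rack, and plain yellow at (170,334) loose on the table. The one meant is (217,288), because it has blue bands and lies in the rack. I'll confirm it in an enlarged crop.

```bash
python3 - <<'E'
from h import *
im=cv2.imread("pics/top0.png")[180:330,190:440]
cv2.imwrite("pics/crop0.png",cv2.resize(im,(800,480),interpolation=cv2.INTER_CUBIC))
E
```

```text
(no output)
```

View pics/crop0.png

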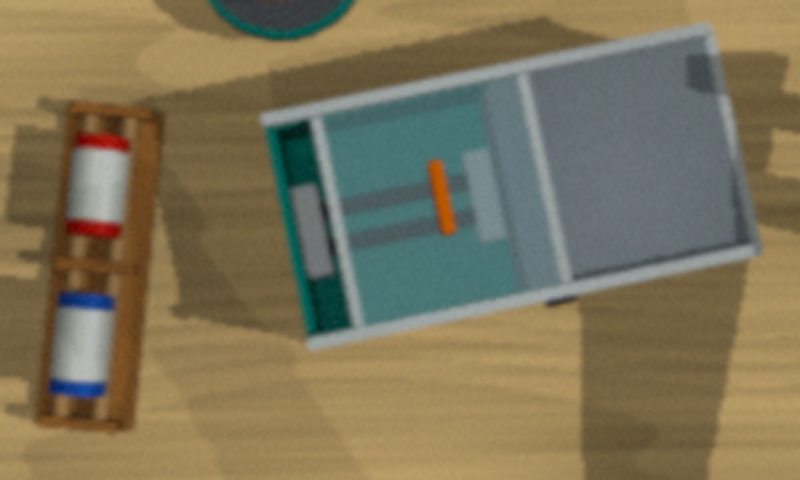

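The crop shows the blue-banded jar at (82,345), which is (215.6,288) in the full picture. The red one is at (99,186). The orange grip is at (443,197), and the guard is already partly open.

```bash
python3 - <<'E'
from h import *
from scipy.optimize import least_squares
p=cams.snapshot("top")
f=lambda c:np.array(c,float)/3.2+[190,180]
C=f([[262,115],[310,348],[760,252],[710,27]])
M=np.array([[110,110,142],[-110,110,142],[-110,-330,142],[110,-330,142]])/1000
def pose(v,M):
    c,s=np.cos(v[2]),np.sin(v[2]);return M@np.array([[c,-s,0],[s,c,0],[0,0,1]]).T+[v[0],v[1],0]
r=least_squares(lambda v:(proj(p,pose(v,M))-C).ravel(),[.55,-.05,.2]);print("mill",r.x,r.fun.round(1))
g=atz(p,f([[443,197]])[0],.17); c,s=np.cos(r.x[2]),np.sin(r.x[2]); d=g[:2]-r.x[:2]; print("grip",g,"in mill",c*d[0]+s*d[1],-s*d[0]+c*d[1])
red=atz(p,f([[99,186]])[0],.06);b=atz(p,f([[82,345]])[0],.06)
print(red,b,np.linalg.norm(red-b),"yaw",np.arctan2(*(red-b)[[1,0]]))
print([atz(p,q,.066) for q in f([[86,293],[78,397]])])
E
```

```text
mill [ 0.51002042 -0.04240172  0.18892527] [ 0.   1.1 -0.7 -0.9  0.3 -0.3  0.4  0. ]
grip [ 0.51777436 -0.08446126  0.17      ] in mill -0.0002829531067919328 -0.042767374446270705
[0.54209243 0.25730682 0.06      ] [0.38373119 0.27416224 0.06      ] 0.1592557298251315 yaw -0.10603727586380535
[array([0.43517268, 0.26901776, 0.066     ]), array([0.33270801, 0.27683885, 0.066     ])]
```

Emit:
servo_tool:
  commands:
    - [0,0,0.14,24,-55,10,1]
    - [0,0,0.28,48,-110,15,1]
    - [0,0,0.42,72,-165,15,1]
    - [0,0,0.566,96,-220,15,1]
    - [0,0,0.566,120,-275,15,1]

```text
time: 1.58
tcp_pos: [0.3507, 0.3043, 0.2199]
ee_rot: [[-0.982, -0.19, 0.001], [-0.19, 0.982, 0.001], [-0.001, 0.001, -1.0]]
ft_force: [0.7, 1.2, 0.1]
opening: 0.998
gripper_force: 0.0
```

Emit:
servo_tool:
  commands:
    - [0,0,0,24,-55,0,1]
    - [0,0,0,48,-110,0,1]
    - [0,0,0,72,-165,0,1]
    - [0,0,0,96,-220,0,1]
    - [0,0,0,120,-275,0,1]

```text
time: 2.2
tcp_pos: [0.4707, 0.0294, 0.2201]
ee_rot: [[-0.982, -0.188, 0.001], [-0.188, 0.982, 0.0], [-0.001, 0.0, -1.0]]
ft_force: [0.9, 0.8, -0.4]
opening: 1.003
gripper_force: 0.0
```

Emit:
servo_tool:
  commands:
    - [0,0,0,24,-55,0,1]
    - [0,0,0,48,-110,0,1]
    - [0,0,0,48,-115,0,1]
    - [0,0,0,48,-115,0,1]
    - [0,0,0,48,-115,0,1]

```text
time: 2.82
tcp_pos: [0.5177, -0.0822, 0.2196]
ee_rot: [[-0.982, -0.19, -0.0], [-0.19, 0.982, 0.001], [0.0, 0.001, -1.0]]
ft_force: [-0.6, -0.5, -1.0]
opening: 1.0
gripper_force: 0.0
```

```bash
python3 - <<'E'
from h import *
p=cams.snapshot("wrist"); cv2.imwrite("pics/w1.png",p["color"])
for q,z in (("guard_grip",.165),):
  print([(b["pixel"],b["confidence"],atz(p,b["pixel"],z)) for b in cams.boxes_of(q,p)])
# orange blob
h=cv2.cvtColor(p["color"],cv2.COLOR_BGR2HSV);m=cv2.inRange(h,(5,150,100),(20,255,255))
n,l,st,ce=cv2.connectedComponentsWithStats(m)
for i in range(1,n):
  if st[i,4]>300:
    r=cv2.minAreaRect(np.argwhere(l==i)[:,::-1].astype(np.float32)); print(r,[atz(p,c,.175).round(4) for c in cv2.boxPoints(r)])
E
```

```text
[([312.7, 206.9], 0.95, array([ 0.48514309, -0.090619  ,  0.165     ]))]
((609.0188598632812, 231.15020751953125), (45.01595687866211, 204.7363739013672), 28.369047164916992) [array([0.5234, 0.0717, 0.175 ]), array([0.4037, 0.0839, 0.175 ]), array([0.4105, 0.112 , 0.175 ]), array([0.5337, 0.1043, 0.175 ])]
((311.5, 255.0), (110.0, 21.0), 90.0) [array([ 0.4802, -0.0988,  0.175 ]), array([ 0.4778, -0.0862,  0.175 ]), array([ 0.5506, -0.0717,  0.175 ]), array([ 0.5533, -0.0855,  0.175 ])]
```

View pics/w1.png

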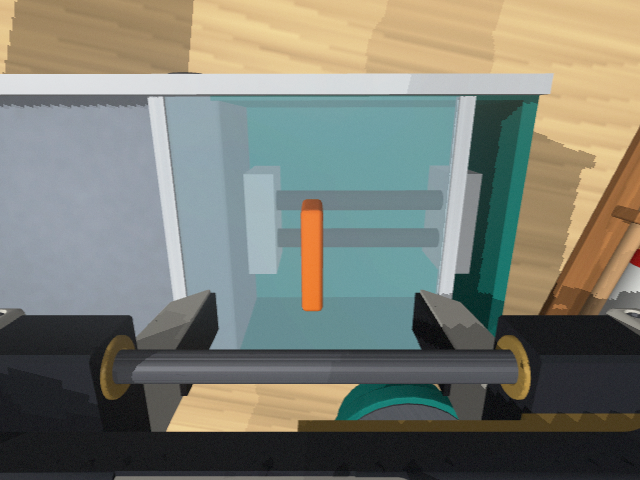

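The wrist view shows the grip at (312,255), centred between the fingers, with the rollers at rows 200 and 237 under the panel. The measured position agrees with the top view. Next I descend and grip.

Emit:
servo_tool:
  commands:
    - [0,0,0,-1,-3,-40,1]
    - [0,0,0,-1,-3,-65,1]
    - [0,0,0,-1,-3,-72,1]
    - [0,0,0,-1,-3,-72,0.1]
    - [0,0,0,-1,-3,-72,0.1]

```text
time: 3.55
tcp_pos: [0.5178, -0.0867, 0.1487]
ee_rot: [[-0.982, -0.188, 0.002], [-0.188, 0.982, 0.0], [-0.002, -0.0, -1.0]]
ft_force: [0.4, 0.5, 0.4]
opening: 0.833
gripper_force: 0.0
```

Emit:
servo_tool:
  commands:
    - [0,0,0,0,0,0,0]
    - [0,0,0,0,0,0,0]
    - [0,0,0,0,0,0,0]
    - [0,0,0,0,0,0,0]

```text
time: 4.05
tcp_pos: [0.517, -0.0869, 0.1477]
ee_rot: [[-0.982, -0.188, 0.0], [-0.188, 0.982, 0.0], [-0.0, 0.0, -1.0]]
ft_force: [-0.3, 0.2, -0.6]
opening: 0.399
gripper_force: 0.0
```

Emit:
servo_tool:
  commands:
    - [0,0,0,0,0,0,0]
    - [0,0,0,0,0,0,0]
    - [0,0,0,0,0,0,0]
    - [0,0,0,0,0,0,0]

```text
time: 4.55
tcp_pos: [0.5169, -0.0865, 0.1476]
ee_rot: [[-0.982, -0.188, -0.0], [-0.188, 0.982, 0.0], [0.0, 0.0, -1.0]]
ft_force: [-1.1, 1.8, 0.6]
opening: 0.143
gripper_force: 30.0
```

Emit:
servo_tool:
  commands:
    - [0,0,0,6,-32,0,0]
    - [0,0,0,13,-68,0,0]
    - [0,0,0,20,-105,0,0]
    - [0,0,0,26,-136,0,0]
    - [0,0,0,26,-136,0,0]

```text
time: 5.18
tcp_pos: [0.5441, -0.2261, 0.1477]
ee_rot: [[-0.983, -0.185, 0.002], [-0.185, 0.983, -0.002], [-0.002, -0.003, -1.0]]
ft_force: [3.1, -1.0, -0.4]
opening: 0.149
gripper_force: 30.0
```

Emit:
servo_tool:
  commands:
    - [0,0,0,0.8,-4,0,0]
    - [0,0,0,1.5,-7,0,0]
    - [0,0,0,1.5,-7,0,0]

```text
time: 5.55
tcp_pos: [0.5448, -0.2295, 0.1477]
ee_rot: [[-0.982, -0.188, 0.0], [-0.188, 0.982, 0.0], [-0.0, 0.0, -1.0]]
ft_force: [2.9, 0.7, -1.0]
opening: 0.143
gripper_force: 30.0
```

Emit:
servo_tool:
  commands:
    - [0,0,0,0.2,-1,0,0]
    - [0,0,0,0.5,-2.5,0,0]
    - [0,0,0,0.5,-2.5,0,0]

```text
time: 5.92
tcp_pos: [0.5448, -0.2299, 0.1476]
ee_rot: [[-0.982, -0.19, -0.001], [-0.19, 0.982, 0.003], [0.0, 0.003, -1.0]]
ft_force: [-0.3, 8.5, 4.2]
opening: 0.148
gripper_force: 30.0
```

Emit:
servo_tool:
  commands:
    - [0,0,0,-0.5,2.5,0,0]
    - [0,0,0,-0.5,2.5,0,0.8]
    - [0,0,0,-0.5,2.5,0,0.8]
    - [0,0,0,-0.5,2.5,0,0.8]
    - [0,0,0,-0.5,2.5,0,0.8]

```text
time: 6.55
tcp_pos: [0.5443, -0.2301, 0.1476]
ee_rot: [[-0.982, -0.188, -0.0], [-0.188, 0.982, -0.0], [0.0, -0.0, -1.0]]
ft_force: [1.1, 0.3, 0.7]
opening: 0.527
gripper_force: 0.0
```

Emit:
servo_tool:
  commands:
    - [0,0,0,0,0,20,1]
    - [0,0,0,0,0,80,1]
    - [0,0,0,-15,50,90,1]
    - [0,0,-0.1,-30,100,90,1]
    - [0,0,-0.2,-45,160,90,1]

```text
time: 7.18
tcp_pos: [0.499, -0.0691, 0.238]
ee_rot: [[-1.0, 0.016, 0.001], [0.016, 1.0, -0.0], [-0.001, -0.0, -1.0]]
ft_force: [0.9, 0.8, -0.4]
opening: 0.993
gripper_force: 0.0
```

Emit:
servo_tool:
  commands:
    - [0,0,-0.09,-20,60,0,1]
    - [0,0,-0.09,-40,120,0,1]
    - [0,0,-0.09,-60,180,0,1]
    - [0,0,-0.09,-80,240,0,1]
    - [0,0,-0.09,-100,300,0,1]

```text
time: 7.8
tcp_pos: [0.3999, 0.2283, 0.238]
ee_rot: [[-0.995, 0.101, 0.001], [0.101, 0.995, 0.001], [-0.001, 0.001, -1.0]]
ft_force: [1.4, 0.7, 1.0]
opening: 1.005
gripper_force: 0.0
```

Emit:
servo_tool:
  commands:
    - [0,0,0,-16,42,-30,1]
    - [0,0,0,-16,42,-50,1]
    - [0,0,0,-16,42,-50,1]
    - [0,0,0,-16,42,-50,1]

```text
time: 8.3
tcp_pos: [0.3854, 0.2682, 0.1884]
ee_rot: [[-0.995, 0.102, 0.001], [0.102, 0.995, 0.0], [-0.001, 0.0, -1.0]]
ft_force: [0.8, -0.5, 0.1]
opening: 1.002
gripper_force: 0.0
```

```bash
python3 - <<'E'
from h import *
p=cams.snapshot("wrist"); cv2.imwrite("pics/w2.png",p["color"])
print([(b["pixel"],b["confidence"],atz(p,b["pixel"],.07)) for b in cams.boxes_of("jar",p)])
h=cv2.cvtColor(p["color"],cv2.COLOR_BGR2HSV);m=cv2.inRange(h,(108,120,50),(128,255,255))
n,l,st,ce=cv2.connectedComponentsWithStats(m)
for i in range(1,n):
  if st[i,4]>300: print(st[i],ce[i],atz(p,ce[i],.08))
s=sensors.state();print(s["q"],s["tcp_pos"])
E
```

```text
[([475.9, 25.9], 0.7, array([0.24851528, 0.39541711, 0.07      ])), ([318.8, 226.9], 0.58, array([0.38288426, 0.27087198, 0.07      ]))]
[ 288  169   68   23 1284] [320.62149533 180.39252336] [0.34362013 0.27608214 0.08      ]
[290 270  63  25 990] [320.92222222 283.7040404 ] [0.42926615 0.2679094  0.08      ]
[-0.7984788   0.19606906  0.09012618  1.96613505 -0.02109475  0.97855953
  0.77012952] [0.38552786 0.26837966 0.18866162]
```

View pics/w2.png

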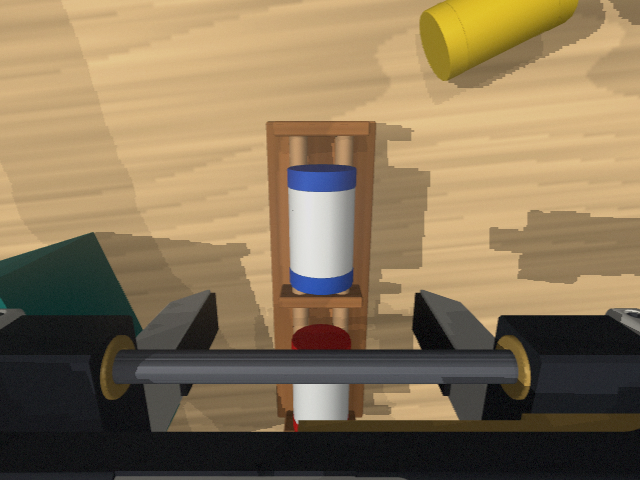

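The wrist view shows the blue-banded jar at (320,230), with the yellow decoy apart at (490,35). It is aligned with the tool, so I descend with a +4 mm correction in y.

Emit:
servo_tool:
  commands:
    - [0,0,0,0,4,-40,1]
    - [0,0,0,0,4,-80,1]
    - [0,0,0,0,4,-120,1]
    - [0,0,0,0,4,-141,1]
    - [0,0,0,0,4,-141,0.5]

```text
time: 9.02
tcp_pos: [0.3846, 0.2719, 0.0461]
ee_rot: [[-0.995, 0.102, -0.001], [0.102, 0.995, -0.001], [0.001, -0.001, -1.0]]
ft_force: [0.5, 0.4, 0.5]
opening: 0.934
gripper_force: 0.0
```

Emit:
servo_tool:
  commands:
    - [0,0,0,0,0,0,0.3]
    - [0,0,0,0,0,0,0.3]
    - [0,0,0,0,0,0,0.3]
    - [0,0,0,0,0,0,0.3]
    - [0,0,0,0,0,0,0.3]

```text
time: 9.65
tcp_pos: [0.3852, 0.2737, 0.0472]
ee_rot: [[-0.995, 0.1, 0.001], [0.1, 0.995, 0.002], [-0.001, 0.002, -1.0]]
ft_force: [-0.1, 3.4, 4.5]
opening: 0.538
gripper_force: 28.9
```

Emit:
servo_tool:
  commands:
    - [0,0,0,0,0,0,0.3]
    - [0,0,0,0,0,0,0.3]

```text
time: 9.9
tcp_pos: [0.3852, 0.2736, 0.0471]
ee_rot: [[-0.995, 0.1, 0.001], [0.1, 0.995, 0.002], [-0.001, 0.002, -1.0]]
ft_force: [-1.2, 3.7, 6.1]
opening: 0.54
gripper_force: 29.2
```

```bash
python3 - <<'E'
from h import *
p=cams.snapshot("wrist"); cv2.imwrite("pics/w3.png",p["color"])
E
```

```text
(no output)
```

View pics/w3.png

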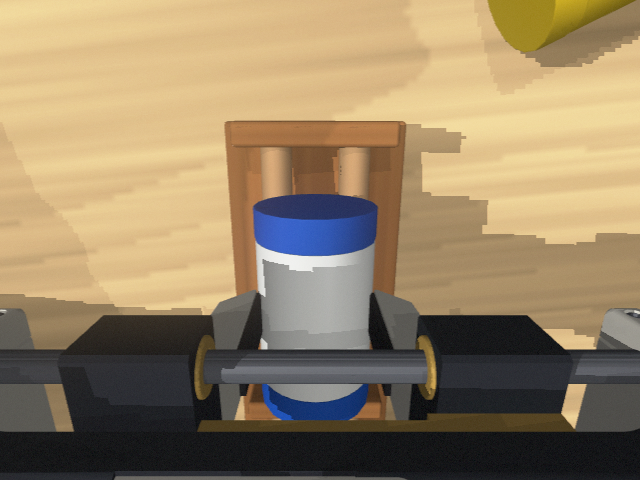

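The fingers are on the jar, but the opening reads about 50 mm with an upward force. They are pinching above its axis, so I reopen, go 6 mm lower and grip again.

Emit:
servo_tool:
  commands:
    - [0,0,0,0,0,0,0.8]
    - [0,0,0,0,0,0,0.8]
    - [0,0,0,0,0,-3,0.8]
    - [0,0,0,0,0,-6,0.8]
    - [0,0,0,0,0,-6,0.3]

```text
time: 10.58
tcp_pos: [0.3844, 0.2723, 0.0402]
ee_rot: [[-0.995, 0.101, -0.001], [0.101, 0.995, -0.001], [0.001, -0.001, -1.0]]
ft_force: [-0.2, 0.8, -0.5]
opening: 0.731
gripper_force: 0.0
```

Emit:
servo_tool:
  commands:
    - [0,0,0,0,0,0,0.3]
    - [0,0,0,0,0,0,0.3]
    - [0,0,0,0,0,0,0.3]
    - [0,0,0,0,0,0,0.3]
    - [0,0,0,0,0,0,0.3]

```text
time: 11.2
tcp_pos: [0.3849, 0.2736, 0.0408]
ee_rot: [[-0.995, 0.1, 0.001], [0.1, 0.995, 0.001], [-0.001, 0.001, -1.0]]
ft_force: [0.1, 4.8, -2.2]
opening: 0.58
gripper_force: 29.8
```

Emit:
servo_tool:
  commands:
    - [0,0,0,0,0,0,0.75]
    - [0,0,0,0,0,0,0.75]
    - [0,0,0,0,1,-4,0.75]
    - [0,0,0,0,1,-4,0.3]
    - [0,0,0,0,1,-4,0.3]

```text
time: 11.82
tcp_pos: [0.3847, 0.2737, 0.0366]
ee_rot: [[-0.995, 0.101, -0.0], [0.101, 0.995, 0.0], [0.0, 0.0, -1.0]]
ft_force: [0.3, 0.3, -2.7]
opening: 0.592
gripper_force: 30.0
```

Emit:
servo_tool:
  commands:
    - [0,0,0,0,0,0,0.3]
    - [0,0,0,0,0,0,0.3]
    - [0,0,0,0,0,0,0.3]
    - [0,0,0,0,0,0,0.3]

```text
time: 12.32
tcp_pos: [0.3846, 0.2737, 0.0366]
ee_rot: [[-0.995, 0.101, -0.0], [0.101, 0.995, 0.0], [0.0, 0.0, -1.0]]
ft_force: [0.5, 2.1, -3.8]
opening: 0.59
gripper_force: 30.0
```

Emit:
servo_tool:
  commands:
    - [0,0,0,0,0,10,0.3]
    - [0,0,0,0,0,40,0.3]
    - [0,0,0,0,0,80,0.3]
    - [0,0,0,0,0,120,0.3]
    - [0,0,0,0,0,155,0.3]

```text
time: 12.95
tcp_pos: [0.3841, 0.2727, 0.1933]
ee_rot: [[-0.995, 0.101, -0.0], [0.101, 0.995, -0.001], [0.0, -0.001, -1.0]]
ft_force: [0.6, 0.9, -6.9]
opening: 0.589
gripper_force: 30.0
```

Emit:
servo_tool:
  commands:
    - [0,0,-0.1,8,-20,0,0.3]
    - [0,0,-0.24,20,-50,0,0.3]
    - [0,0,-0.38,32,-85,0,0.3]
    - [0,0,-0.52,46,-120,0,0.3]
    - [0,0,-0.66,62,-157,0,0.3]

```text
time: 13.58
tcp_pos: [0.4459, 0.115, 0.1918]
ee_rot: [[-0.721, 0.693, -0.001], [0.693, 0.721, -0.0], [0.001, -0.001, -1.0]]
ft_force: [-0.1, 0.5, -5.9]
opening: 0.592
gripper_force: 30.0
```

Emit:
servo_tool:
  commands:
    - [0,0,-0.14,15,-38,0,0.3]
    - [0,0,-0.28,30,-76,0,0.3]
    - [0,0,-0.42,44,-112,0,0.3]
    - [0,0,-0.54,56,-142,0,0.3]
    - [0,0,-0.62,63,-160,0,0.3]

```text
time: 14.2
tcp_pos: [0.5091, -0.0451, 0.1917]
ee_rot: [[-0.184, 0.983, -0.001], [0.983, 0.184, -0.0], [0.0, -0.001, -1.0]]
ft_force: [0.2, 1.2, -7.2]
opening: 0.592
gripper_force: 30.0
```

Emit:
servo_tool:
  commands:
    - [0,0,0,0,0,0,0.3]
    - [0,0,0,0,0,0,0.3]

```text
time: 14.45
tcp_pos: [0.509, -0.0422, 0.1914]
ee_rot: [[-0.191, 0.982, -0.001], [0.982, 0.191, 0.001], [0.001, -0.001, -1.0]]
ft_force: [0.2, 1.5, -6.8]
opening: 0.591
gripper_force: 30.0
```

```bash
python3 - <<'E'
from h import *
p=cams.snapshot("wrist"); cv2.imwrite("pics/w4.png",p["color"])
v=[.510,-.0433,.189];c,s=np.cos(v[2]),np.sin(v[2])
M=np.array([[x,y,z] for x,y,z in [(110,110,142),(-110,110,142),(-45,75,82),(45,75,82),(45,-75,82),(-45,-75,82)]])/1000
print(proj(p,M@np.array([[c,-s,0],[s,c,0],[0,0,1]]).T+[v[0],v[1],0]).round())
s=sensors.state();print(s["q"],s["tcp_pos"],s["opening"])
E
```

```text
[[514.  75.]
 [122.  74.]
 [257. 136.]
 [378. 137.]
 [369. 317.]
 [264. 317.]]
[-0.41836044  0.27310789  0.49998909  1.89512576 -0.15407482  1.01176529
  0.34074651] [ 0.50911227 -0.04194279  0.19147121] 0.5908282950037409
```

View pics/w4.png

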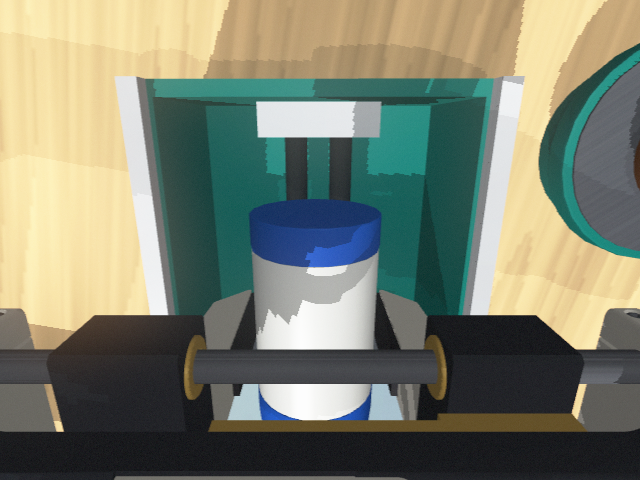

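The jar is held over the well. The bearing block's edge shows at (257–380,137), within 2 px of the predicted position. I lower in steps and watch the force.

Emit:
servo_tool:
  commands:
    - [0,0,0,1.5,-1,-30,0.3]
    - [0,0,0,1.5,-1,-60,0.3]
    - [0,0,0,1.5,-1,-85,0.3]
    - [0,0,0,1.5,-1,-105,0.3]
    - [0,0,0,1.5,-1,-114,0.3]

```text
time: 15.12
tcp_pos: [0.5104, -0.0432, 0.0767]
ee_rot: [[-0.191, 0.982, -0.002], [0.982, 0.191, 0.0], [0.001, -0.002, -1.0]]
ft_force: [-0.2, -0.3, -6.2]
opening: 0.59
gripper_force: 30.0
```

Emit:
servo_tool:
  commands:
    - [0,0,0,0,0,-2,0.3]
    - [0,0,0,0,0,-5,0.3]
    - [0,0,0,0,0,-7,0.3]
    - [0,0,0,0,0,-7,0.3]

```text
time: 15.62
tcp_pos: [0.5113, -0.0444, 0.0708]
ee_rot: [[-0.189, 0.982, 0.0], [0.982, 0.189, 0.0], [-0.0, 0.0, -1.0]]
ft_force: [-0.8, 0.1, -6.1]
opening: 0.594
gripper_force: 30.0
```

Emit:
servo_tool:
  commands:
    - [0,0,0,0,0,-1,0.3]
    - [0,0,0,0,0,-2,0.3]
    - [0,0,0,0,0,-2,0.3]

```text
time: 16.0
tcp_pos: [0.5111, -0.0444, 0.0686]
ee_rot: [[-0.189, 0.982, -0.0], [0.982, 0.189, -0.0], [0.0, -0.0, -1.0]]
ft_force: [0.4, 0.2, -7.0]
opening: 0.59
gripper_force: 30.0
```

Emit:
servo_tool:
  commands:
    - [0,0,0,0,0,-1,0.3]
    - [0,0,0,0,0,-1,0.3]

```text
time: 16.25
tcp_pos: [0.5111, -0.0444, 0.0675]
ee_rot: [[-0.189, 0.982, -0.0], [0.982, 0.189, -0.0], [0.0, -0.0, -1.0]]
ft_force: [-0.6, 0.3, -6.8]
opening: 0.592
gripper_force: 30.0
```

Emit:
servo_tool:
  commands:
    - [0,0,0,0,0,-1,0.3]
    - [0,0,0,0,0,-1,0.3]

```text
time: 16.5
tcp_pos: [0.5116, -0.0444, 0.0669]
ee_rot: [[-0.189, 0.982, 0.001], [0.982, 0.189, 0.0], [-0.0, 0.001, -1.0]]
ft_force: [0.1, 1.4, -2.6]
opening: 0.587
gripper_force: 30.0
```

Emit:
servo_tool:
  commands:
    - [0,0,0,0,0,-0.6,0.3]
    - [0,0,0,0,0,-0.6,0.3]

```text
time: 16.75
tcp_pos: [0.5119, -0.0443, 0.0667]
ee_rot: [[-0.189, 0.982, 0.001], [0.982, 0.189, 0.0], [-0.0, 0.001, -1.0]]
ft_force: [-0.4, 0.8, 4.7]
opening: 0.592
gripper_force: 30.0
```

The rollers now carry the jar's weight. I release gently and rise.

Emit:
servo_tool:
  commands:
    - [0,0,0,0,0,0,0.64]
    - [0,0,0,0,0,0,0.7]
    - [0,0,0,0,0,0,0.8]
    - [0,0,0,0,0,0,0.85]
    - [0,0,0,0,0,0,0.85]

```text
time: 17.38
tcp_pos: [0.5111, -0.0444, 0.066]
ee_rot: [[-0.189, 0.982, -0.0], [0.982, 0.189, -0.0], [-0.0, -0.0, -1.0]]
ft_force: [-0.5, -0.5, 0.6]
opening: 0.851
gripper_force: 0.0
```

Emit:
servo_tool:
  commands:
    - [0,0,0,0,0,15,0.85]
    - [0,0,0,0,0,45,0.85]
    - [0,0,0,0,0,90,0.85]
    - [0,0,0,0,0,140,1]
    - [0,0,0,0,0,160,1]

```text
time: 18.0
tcp_pos: [0.5124, -0.0448, 0.23]
ee_rot: [[-0.188, 0.982, 0.005], [0.982, 0.188, 0.0], [-0.0, 0.005, -1.0]]
ft_force: [0.8, 0.3, -0.5]
opening: 0.991
gripper_force: 0.0
```

```bash
python3 - <<'E'
from h import *
p=cams.snapshot("wrist"); cv2.imwrite("pics/w5.png",p["color"])
h=cv2.cvtColor(p["color"],cv2.COLOR_BGR2HSV);m=cv2.inRange(h,(108,120,50),(128,255,255))
n,l,st,ce=cv2.connectedComponentsWithStats(m)
for i in range(1,n):
  if st[i,4]>300:
    w=atz(p,ce[i],.11);d=w[:2]-[.511,-.0435];c,s=np.cos(.189),np.sin(.189);print(st[i],c*d[0]+s*d[1],-s*d[0]+c*d[1])
E
```

```text
[ 281  164   66   26 1570] -2.866683990277938e-05 0.04088621710649141
[284 266  61  24 934] -0.0001693007935291077 -0.04744466192458171
```

View pics/w5.png

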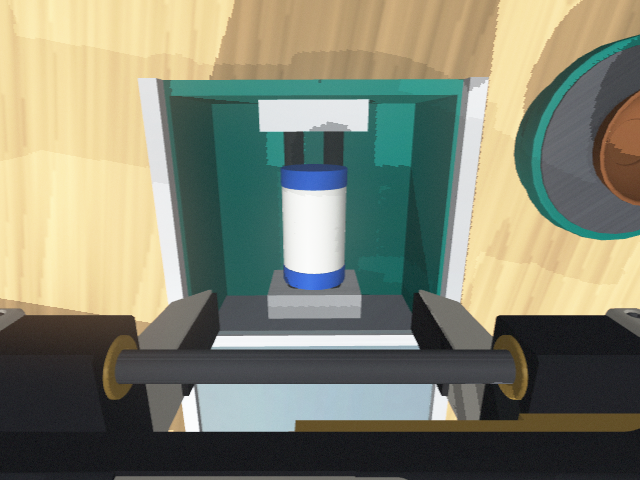

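The jar lies at (315,225) on both rollers between the blocks, centred to about 3 mm. Next I go back to the grip.

Emit:
servo_tool:
  commands:
    - [0,0,0.15,4,-22,0,1]
    - [0,0,0.31,8,-45,0,1]
    - [0,0,0.47,12,-70,0,1]
    - [0,0,0.63,17,-95,0,1]
    - [0,0,0.79,21,-118,0,1]

```text
time: 18.68
tcp_pos: [0.532, -0.1634, 0.2262]
ee_rot: [[-0.833, 0.553, -0.0], [0.553, 0.833, -0.0], [0.0, -0.0, -1.0]]
ft_force: [0.8, -0.1, 0.1]
opening: 1.003
gripper_force: 0.0
```

Emit:
servo_tool:
  commands:
    - [0,0,0.16,3,-20,0,1]
    - [0,0,0.32,6,-40,0,1]
    - [0,0,0.48,9,-55,0,1]
    - [0,0,0.64,12,-68,0,1]
    - [0,0,0.78,12,-68,0,1]

```text
time: 19.3
tcp_pos: [0.5437, -0.2319, 0.2261]
ee_rot: [[-0.982, -0.191, -0.0], [-0.191, 0.982, -0.001], [0.001, -0.001, -1.0]]
ft_force: [0.5, 0.5, -0.5]
opening: 1.001
gripper_force: 0.0
```

Emit:
servo_tool:
  commands:
    - [0,0,0,0,0,0,1]
    - [0,0,0,0,0,0,1]

```text
time: 19.55
tcp_pos: [0.544, -0.2302, 0.2261]
ee_rot: [[-0.983, -0.185, -0.0], [-0.185, 0.983, 0.0], [0.0, 0.0, -1.0]]
ft_force: [0.0, 0.1, -0.4]
opening: 0.997
gripper_force: 0.0
```

Emit:
servo_tool:
  commands:
    - [0,0,0,0.5,0,-40,1]
    - [0,0,0,0.5,0,-70,1]
    - [0,0,0,0.5,0,-78,1]
    - [0,0,0,0.5,0,-78,0]
    - [0,0,0,0.5,0,-78,0]

```text
time: 20.18
tcp_pos: [0.5455, -0.2307, 0.1494]
ee_rot: [[-0.982, -0.188, 0.002], [-0.188, 0.982, -0.001], [-0.002, -0.001, -1.0]]
ft_force: [0.2, 0.2, 0.6]
opening: 0.835
gripper_force: 0.0
```

Emit:
servo_tool:
  commands:
    - [0,0,0,0,0,0,0]
    - [0,0,0,0,0,0,0]
    - [0,0,0,0,0,0,0]
    - [0,0,0,0,0,0,0]
    - [0,0,0,0,0,0,0]

```text
time: 20.8
tcp_pos: [0.5447, -0.2304, 0.148]
ee_rot: [[-0.982, -0.188, -0.0], [-0.188, 0.982, 0.0], [0.0, 0.0, -1.0]]
ft_force: [0.3, -0.5, -1.1]
opening: 0.282
gripper_force: 0.0
```

Emit:
servo_tool:
  commands:
    - [0,0,0,0,0,0,0]
    - [0,0,0,0,0,0,0]
    - [0,0,0,0,0,0,0]

```text
time: 21.18
tcp_pos: [0.5446, -0.2299, 0.148]
ee_rot: [[-0.982, -0.188, -0.0], [-0.188, 0.982, 0.001], [0.0, 0.001, -1.0]]
ft_force: [-1.5, 2.8, 2.6]
opening: 0.146
gripper_force: 30.0
```

Emit:
servo_tool:
  commands:
    - [0,0,0,-7,35,0,0]
    - [0,0,0,-14,75,0,0]
    - [0,0,0,-22,115,0,0]
    - [0,0,0,-30,155,0,0]
    - [0,0,0,-34.5,180,0,0]

```text
time: 21.8
tcp_pos: [0.5094, -0.0496, 0.148]
ee_rot: [[-0.982, -0.189, -0.001], [-0.189, 0.982, -0.001], [0.001, -0.001, -1.0]]
ft_force: [-1.5, -3.9, -1.7]
opening: 0.149
gripper_force: 30.0
```

Emit:
servo_tool:
  commands:
    - [0,0,0,-0.5,3,0,0]
    - [0,0,0,-1,6,0,0]
    - [0,0,0,-1.2,7,0,0]
    - [0,0,0,-1.2,7,0,0]

```text
time: 22.3
tcp_pos: [0.5086, -0.045, 0.1479]
ee_rot: [[-0.983, -0.186, -0.001], [-0.186, 0.983, -0.001], [0.001, -0.001, -1.0]]
ft_force: [-4.3, -1.2, 2.7]
opening: 0.146
gripper_force: 30.0
```

Emit:
servo_tool:
  commands:
    - [0,0,0,-0.3,1.5,0,0]
    - [0,0,0,-0.4,2,0,0]
    - [0,0,0,-0.4,2,0,0]

```text
time: 22.68
tcp_pos: [0.5082, -0.0434, 0.1479]
ee_rot: [[-0.983, -0.186, -0.001], [-0.186, 0.983, -0.001], [0.001, -0.001, -1.0]]
ft_force: [-4.7, -3.8, 2.8]
opening: 0.145
gripper_force: 30.0
```

Emit:
servo_tool:
  commands:
    - [0,0,0,0.5,1.5,0,0]
    - [0,0,0,0.7,2.5,0,0]
    - [0,0,0,0.7,2.5,0,0]

```text
time: 23.05
tcp_pos: [0.5082, -0.0434, 0.1479]
ee_rot: [[-0.983, -0.184, -0.002], [-0.184, 0.983, -0.004], [0.002, -0.003, -1.0]]
ft_force: [-6.9, -10.2, 4.3]
opening: 0.144
gripper_force: 30.0
```

The guard no longer moves and the force is rising, so it is at the shut stop. I relieve the load, release, rise and check.

Emit:
servo_tool:
  commands:
    - [0,0,0,0,-2,0,0]
    - [0,0,0,0,-2,0,0.8]
    - [0,0,0,0,-2,0,0.8]
    - [0,0,0,0,-2,0,0.8]
    - [0,0,0,0,-2,0,0.8]

```text
time: 23.68
tcp_pos: [0.5095, -0.0408, 0.1481]
ee_rot: [[-0.982, -0.188, 0.0], [-0.188, 0.982, 0.0], [-0.0, 0.0, -1.0]]
ft_force: [-0.4, 0.3, -0.8]
opening: 0.532
gripper_force: 0.0
```

Emit:
servo_tool:
  commands:
    - [0,0,0,0,0,20,0.8]
    - [0,0,0,0,0,70,0.8]
    - [0,0,0,0,0,120,0.8]
    - [0,0,0,-20,60,150,0.8]
    - [0,0,0,-40,120,150,0.8]

```text
time: 24.3
tcp_pos: [0.4727, 0.0729, 0.3001]
ee_rot: [[-0.983, -0.186, 0.005], [-0.186, 0.983, 0.001], [-0.005, 0.0, -1.0]]
ft_force: [0.5, 0.9, -1.4]
opening: 0.798
gripper_force: 0.0
```

Emit:
servo_tool:
  commands:
    - [0,0,0,-20,60,0,0.8]
    - [0,0,0,-40,120,0,0.8]
    - [0,0,0,-60,180,0,0.8]
    - [0,0,0,-80,240,0,0.8]
    - [0,0,0,-80,240,0,0.8]

```text
time: 24.92
tcp_pos: [0.3889, 0.3168, 0.2975]
ee_rot: [[-0.981, -0.196, -0.001], [-0.196, 0.981, 0.002], [0.001, 0.002, -1.0]]
ft_force: [-0.4, -0.9, 0.4]
opening: 0.799
gripper_force: 0.0
```

```bash
python3 - <<'E'
from h import *
p=cams.snapshot("top"); im=p["color"][140:350,160:440]
cv2.imwrite("pics/top1.png",cv2.resize(im,(800,600),interpolation=cv2.INTER_CUBIC))
E
```

```text
(no output)
```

View pics/top1.png

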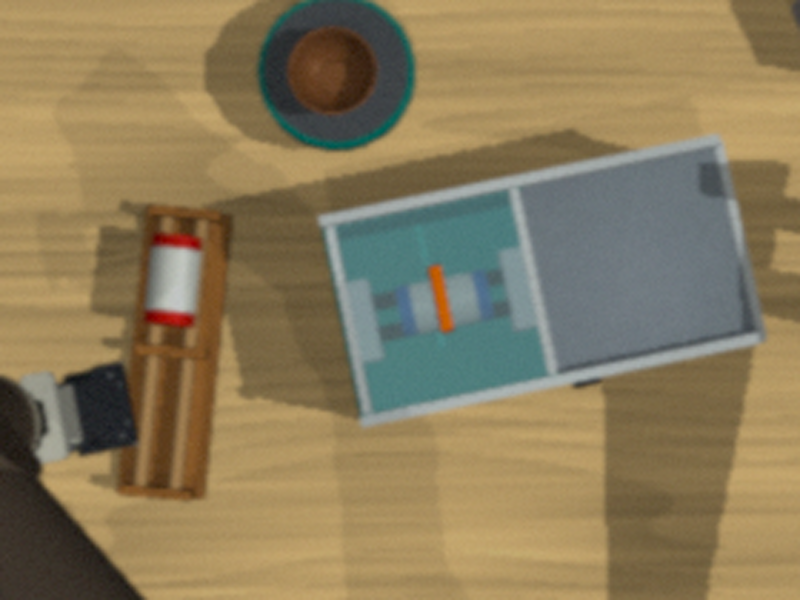

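The crop shows the guard fully shut with its grip at (440,298). The blue-banded jar lies beneath it on the rollers (400–490,300). The red jar (173,280) and the bowl (332,70) are where they were, and the arm is clear.

```bash
python3 -c "
from h import *
print(manip.hand_in())"
```

```text
the job is handed in; nothing more can be done
None
```

I handed the job in at about 25 s: the blue-banded jar lies on the two rollers between the bearing blocks, the guard is fully shut, and I moved nothing else.

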